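# Line up the jars and the bottle by height on the row board

### The arm

A 6-joint arm with a two-finger parallel gripper is mounted at the origin on a cart in front of the work surface, level with it; the furniture and walls round the work are solid. World frame = base frame: x ahead of the robot, y to its left, z up, the work surface at z = 0. Lengths are in mm, angles in rad, forces in N, time in s.
With the tool pointing down it reaches from about 300 to 775 mm from the base axis. Payload 14.6 kg.
Tool frame: the origin (TCP) lies at the very end of the fingers, on their centre line; the grasp point (between the pads) lies 19 mm behind it; z points along the fingers, y is the line along which they close (so a half turn about z gives the same grasp; the last joint's range is limited). The gripper opens to 94 mm and grips with 3 to 60 N. Pads are 16 mm wide; open, the fingers measure 119 mm over their backs; the gripper's body (75 mm by 177 mm) begins 78 mm behind the grasp point.
Start: joints at [-1.239, 0.3, 1.521, -0, 1.321, -0.067], TCP at [213.564, -506.833, 172.446] pointing down, gripper open.
Joint ranges: [-3.03, 3.03], [-0.79, 2.21], [0.23, 2.52], [-1.04, 4.18], [0, 3.07], [-2.55, 2.55]. Speed limits (rad/s): [2.22, 2.22, 2.57, 3.14, 3.14, 3.14].

### API

Orientations are given as [roll, pitch, yaw] about the fixed x, y, z axes, in that order (R = Rz(yaw) Ry(pitch) Rx(roll)).
In Python, from cell import read_state, viewer, manip, models gives the robot as it stands.
- The arm moves only by the tool carry_out, never from a script. Its argument "deltas" is a list of rows, each an object with "dp": the shift along the tool's x, y, z in mm, a list of three; "roll": the turn about the tool's z in degrees; "gripper": the opening, from -1 (shut) to 1 (fully open), so that 0 is half open. In form: [{"dp": [tx, ty, tz], "roll": roll, "gripper": gripper}, ...]. A call has 1 to 12 rows; each row is the pose to reach, as a shift and turn from the pose commanded when the call began, along the tool's axes at that moment; what a row does not reach only later rows make up. A row lasts 1/12 s, in which the tool goes at most 41.7 mm and 7.16 degrees, less where a joint would pass 70% of its speed; a pose out of reach is approached as far as the arm can. A call with a gripper value outside its range is refused whole. The fingers move at their own pace and stop on an object; "newtons" is the grip in N (left out, the last holds). Time passes only in rows, so rows that repeat a pose let the fingers close. It gives the time, the measured TCP pose, the force, the opening and the grip force at its end, in the units of the state.
- read_state(): the state, without advancing time (a new reading comes with each control period).
- viewer.camera(name): name is "scene" or "top" or "wrist"; returns the picture (384x512x3 uint8, red, green, blue); there is no depth.
- viewer.camera_params(name): a dict with "fovy" (degrees; the focal length in pixels is half the picture's height over the tangent of half this angle, whatever the lens; pixels are square), "cx", "cy" (the principal point, pixels), "eye" and "attitude" of the camera in the world; the wrist camera has in their place "T_tool_cam" (4x4, takes a point from camera to tool coordinates, whose origin is the TCP and whose axes are the flange's). Camera axes: x right, y up, looking along -z (the intrinsics and any distortion apply to the point x, -y, -z); pixel columns grow to the right and rows downward; lengths in mm; the calibration is good to about 2 mm. A picture is of the moment at which its call begins: read the wrist's pose just before it. camera_params takes no time and is no camera call.
- manip.sign_off(): hands the job in; it is judged then, once.
Trained networks look in the newest picture that a camera, given by its name, has taken for a name from the list of things; names that differ only in an ending like _2 or _b are one class to them, and where a whole thing is asked for, a point or a joint stands for the part that bears it (a point fixed in the world has none). Each returns a list of dicts, best first, with "p" (0 to 1); they miss things now and then, are a little off and sometimes report something else, mostly with a low value. They report only what shows in the picture. A call takes as long as a camera call. They do not tell look-alikes from the thing itself.
- models.cut_out(camera, label): "region" (384x512 bool, what is visible of it) and "box" ([left, top, right, bottom] in pixels, round what is visible of it).
The state is a dict: "clock": time; "joints": joint angles; "qd": joint speeds; "effort": joint torques, N m; "eef_pos": TCP position; "eef_rot": TCP orientation; "wrist_force": force on the tool from outside, world axes, zero at the start; "moment": the same for the moment, N m; "finger_gap": finger opening in mm; "finger_force": force on a finger pad.
Only numpy, scipy, OpenCV 4.12 (cv2) and the standard library are available. Lean on these libraries where they do the work, as an engineer would, in place of code of your own. Each camera call takes 0.05 s, during which the arm holds its last target. There are 200 camera calls.

### The job

Line up the three jars and the amber bottle by height on the wooden row board, one standing upright and centred on each round black mark: the tallest on the mark next to the tall steel pin, then each next shorter one, down to the shortest at the other end. Do not tip any of them over on the way.

Things in the scene. Friction and masses are not known exactly. Their poses are not given: they have to be found in the camera images.
- jar_smallest_mid (a point): Smallest jar: clear jar with pale contents and a gold lid, round, 46 mm high, 42 mm across up to 32 mm height, lid slightly narrower. Given point: centre, half-way up (23 mm above its underside); its z axis points up along its axis. At the start it stands on the top of the white drawer units (100 mm above the desk), some 95 mm from its neighbours to the left and right.
- jar_small_mid (a point): Small jar: clear jar with pale pink contents, a paper label and a black lid, round, 58 mm high, 52 mm across up to 42 mm height, lid narrower. Given point: centre, half-way up (29 mm above its underside); its z axis points up along its axis. At the start it stands on the top of the white drawer units (100 mm above the desk), some 95 mm from its neighbours to the left and right.
- jar_large_mid (a point): Large jar: clear jar with beige contents and a black lid, round, 88 mm high, 60 mm across up to 66 mm height, lid narrower. Given point: centre, half-way up (44 mm above its underside); its z axis points up along its axis. At the start it stands on the top of the white drawer units (100 mm above the desk), some 95 mm from its neighbours to the left and right.
- bottle_mid (a point): Amber bottle with a label and a small black cap, round, 102 mm high, 42 mm across up to 66 mm height, then a shoulder and a cap 22 mm across from 85 mm up. Given point: centre, half-way up (51 mm above its underside); its z axis points up along its axis. At the start it stands on the top of the white drawer units (100 mm above the desk), some 95 mm from its neighbours to the left and right.
- mark_1: First of the four round black rubber marks along the wooden row board, counted from the left as the robot sees it. Disc 50 mm across, 2 mm thick; origin at the centre of its underside, z axis up. 70 mm from centre to centre. The board (fixed, 62 mm wide, 304 mm long, 12 mm thick) lies on the drawer units; neighbours in the row stand close together, free room is in front of and behind the row.
- mark_2: Second of the four round black rubber marks along the wooden row board, counted from the left as the robot sees it. Disc 50 mm across, 2 mm thick; origin at the centre of its underside, z axis up. 70 mm from centre to centre. The board (fixed, 62 mm wide, 304 mm long, 12 mm thick) lies on the drawer units; neighbours in the row stand close together, free room is in front of and behind the row.
- mark_3: Third of the four round black rubber marks along the wooden row board, counted from the left as the robot sees it. Disc 50 mm across, 2 mm thick; origin at the centre of its underside, z axis up. 70 mm from centre to centre. The board (fixed, 62 mm wide, 304 mm long, 12 mm thick) lies on the drawer units; neighbours in the row stand close together, free room is in front of and behind the row.
- mark_4: Fourth of the four round black rubber marks along the wooden row board, counted from the left as the robot sees it. Disc 50 mm across, 2 mm thick; origin at the centre of its underside, z axis up. 70 mm from centre to centre. The board (fixed, 62 mm wide, 304 mm long, 12 mm thick) lies on the drawer units; neighbours in the row stand close together, free room is in front of and behind the row.
- tall_post: Upright steel pin, 12 mm across and 50 mm tall, fixed on the row board at one end of the row, 37 mm beyond the last mark there; it marks the end where the tallest thing goes. Origin at the centre of its foot. The other end has a similar pin only 12 mm tall.
There are look-alikes about, which are no part of the job. Leave any purple look-alike of the part that bears jar_large_mid alone.

How it is judged (in metres and radians):
At the end, for the whole second after the job is handed in: The bottle, large jar, small jar and smallest jar stand in this order from the tall pin, each within 12 mm of its mark's centre, resting on the mark, upright within 0.1 rad, released and at rest (((horizontal distance between tall_post and mark_1 below 0.08 m and horizontal distance between bottle_mid and mark_1 below 0.012 m and z of bottle_mid in the frame of mark_1 between 0.047 and 0.059 m and horizontal distance between jar_large_mid and mark_2 below 0.012 m and z of jar_large_mid in the frame of mark_2 between 0.04 and 0.052 m and horizontal distance between jar_small_mid and mark_3 below 0.012 m and z of jar_small_mid in the frame of mark_3 between 0.025 and 0.037 m and horizontal distance between jar_smallest_mid and mark_4 below 0.012 m and z of jar_smallest_mid in the frame of mark_4 between 0.019 and 0.031 m) or (horizontal distance between tall_post and mark_4 below 0.08 m and horizontal distance between bottle_mid and mark_4 below 0.012 m and z of bottle_mid in the frame of mark_4 between 0.047 and 0.059 m and horizontal distance between jar_large_mid and mark_3 below 0.012 m and z of jar_large_mid in the frame of mark_3 between 0.04 and 0.052 m and horizontal distance between jar_small_mid and mark_2 below 0.012 m and z of jar_small_mid in the frame of mark_2 between 0.025 and 0.037 m and horizontal distance between jar_smallest_mid and mark_1 below 0.012 m and z of jar_smallest_mid in the frame of mark_1 between 0.019 and 0.031 m)) and angle between each of bottle_mid, jar_large_mid, jar_small_mid, jar_smallest_mid's own z axis and vertical below 0.1 rad and linear speed of each of bottle, jar_large, jar_small, jar_smallest below 0.02 m/s); the robot touches nothing.
It fails at once if a jar or the bottle is tipped over (leans more than 0.7 rad) (angle between any of bottle_mid, jar_large_mid, jar_small_mid, jar_smallest_mid's own z axis and vertical above 0.7 rad).
It also fails if it takes over 90 s, if anything falls off the work surface, if the arm or the gripper's body presses on something with over 40 N, if the wrist force passes 120 N, or if a joint passes its speed limit or range.

## Working session

There is one attempt and no reset: what is moved stays moved. The work goes in short steps, Python scripts to look and compute and a tool call to move; the robot and the scene stay as the last step left them, time stands still between calls to the robot, and variables do not carry over. Pictures are saved under pics/ and viewed, at most 14 in all, crops included, and the job is handed in when it is done.

Besides the shell and the picture viewer there is one more tool, called after ">>>" as name(argument=value, ...) on one line, values as JSON. carry_out: Moves the arm, as the interface text tells. Its arguments: {"type":"object","properties":{"deltas":{"type":"array"},"newtons":{"type":"number"}},"required":["deltas"]}

```bash
mkdir -p pics; ls; python3 - <<'E'
from cell import read_state, viewer, manip, models
import cv2,numpy as np
s=read_state(); print(s)
ims=[]
for n in ["scene","top"]:
    im=viewer.camera(n); cv2.imwrite(f"pics/{n}0.png",im[:,:,::-1]); print(n,viewer.camera_params(n))
print(viewer.camera_params("wrist"))
for c in ["scene","top"]:
    for l in ["jar_smallest_mid","jar_small_mid","jar_large_mid","bottle_mid","mark_1","tall_post"]:
        for d in models.cut_out(c,l)[:5]: print(c,l,round(d["p"],2),d["box"],int(d["region"].sum()))
E
```

```text
pics
{'clock': 0.0, 'joints': array([-1.23860257e+00,  3.00440958e-01,  1.52159748e+00, -2.25298484e-05,
        1.32071898e+00, -6.65920676e-02]), 'qd': array([ 0.00018239, -0.00092523, -0.00125708, -0.00066255, -0.00100532,
        0.00107108]), 'effort': array([ 9.93416070e-04, -5.31802905e+01, -3.52731979e+01,  7.09346356e-02,
        2.43740890e-02, -1.27939261e-04]), 'eef_pos': array([ 213.4575785 , -506.54823234,  171.89595648]), 'eef_rot': array([-3.14042901e+00, -5.57329250e-05,  3.98791377e-01]), 'wrist_force': array([-0.28032564, -0.69251956,  0.91435585]), 'moment': array([-0.01852408,  0.001155  ,  0.00287426]), 'finger_force': 0.0, 'finger_gap': 93.80093438142598}
scene {'fovy': 43.12223293149242, 'cx': 250.32045193627562, 'cy': 185.8749403638267, 'eye': array([ -285.53846362, -1180.99524566,   763.24057232]), 'attitude': array([ 1.16380866, -0.02443021, -0.54453186])}
top {'fovy': 42.962383651401424, 'cx': 258.323751572775, 'cy': 190.767461160172, 'eye': array([ 439.62678984,   69.6271588 , 1497.93156554]), 'attitude': array([ 0.0534039 , -0.00241899, -1.58973053])}
{'
[... 750 characters left out ...]
2, 216.2] 69
top jar_smallest_mid 0.5 [302.4, 199.6, 314.5, 209.2] 189
top jar_small_mid 0.7 [305.8, 196.5, 317.6, 208.6] 166
top jar_small_mid 0.56 [234.6, 190.2, 250.6, 207.2] 252
top jar_large_mid 0.75 [341.8, 132.2, 357.4, 150.4] 237
top jar_large_mid 0.59 [197.0, 193.8, 220.0, 216.7] 424
top jar_large_mid 0.58 [125.0, 234.6, 152.7, 255.6] 449
top bottle_mid 0.55 [274.9, 202.3, 286.7, 217.2] 151
top bottle_mid 0.25 [315.0, 136.4, 330.0, 155.9] 240
top mark_1 0.79 [268.0, 138.9, 284.8, 153.9] 246
top mark_1 0.79 [315.8, 139.6, 332.4, 152.8] 240
top mark_1 0.77 [342.0, 134.2, 355.7, 151.3] 210
top mark_1 0.68 [273.9, 202.2, 288.6, 219.6] 195
top mark_1 0.53 [293.3, 137.1, 310.3, 156.7] 239
```

```bash
python3 - <<'E'
import cv2
a=cv2.imread("pics/top0.png")[100:280,110:390]; cv2.imwrite("pics/topc.png",cv2.resize(a,None,fx=2.85,fy=2.85,interpolation=cv2.INTER_CUBIC))
a=cv2.imread("pics/scene0.png")[110:290,170:410]; cv2.imwrite("pics/scenec.png",cv2.resize(a,None,fx=3.3,fy=3.3,interpolation=cv2.INTER_CUBIC))
E
```

```text
(no output)
```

View pics/topc.png

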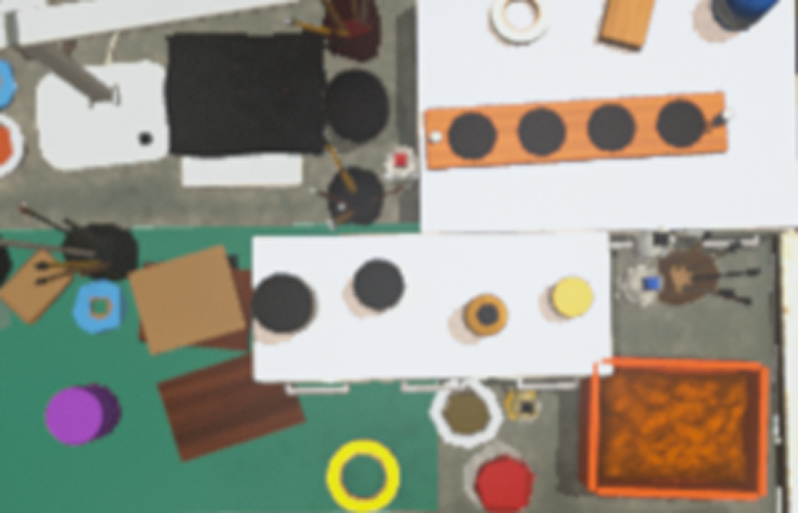

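View pics/scenec.png

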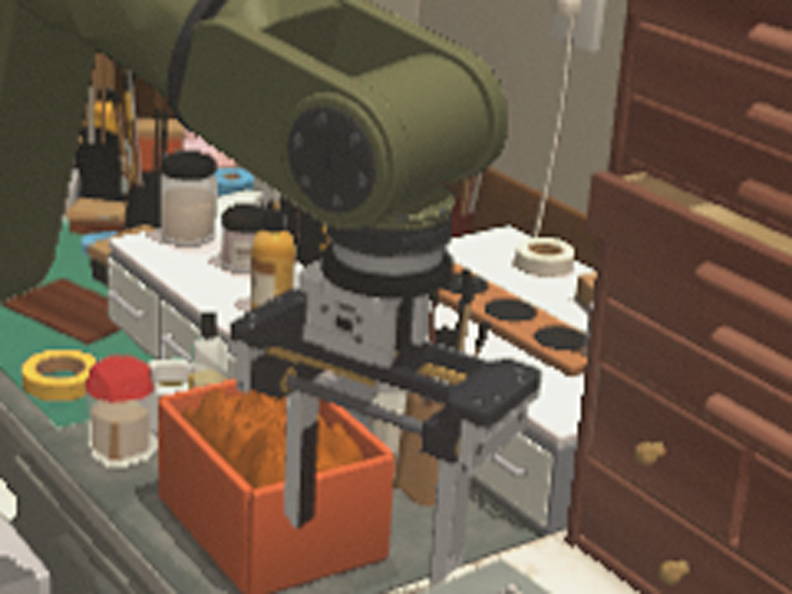

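The top view shows, left to right on the front drawer unit: the large jar (crop 283,303), small jar (378,285), bottle (487,315) and smallest jar (572,297). The purple look-alike is at (80,415). The marks are at (472,135), (542,131), (611,127) and (681,123), with the tall pin on the right at about (720,118), so the bottle goes on mark_4.

```bash
cat > h.py <<'E'
import numpy as np, cv2
from scipy.spatial.transform import Rotation as R
from cell import read_state, viewer, manip, models
def cam(n,s=None):
    p=viewer.camera_params(n); f=192/np.tan(np.radians(p["fovy"]/2))
    if n=="wrist":
        s=s or read_state(); T=np.eye(4); T[:3,:3]=R.from_euler("xyz",s["eef_rot"]).as_matrix(); T[:3,3]=s["eef_pos"]
        T=T@p["T_tool_cam"]; return f,p["cx"],p["cy"],T[:3,3],T[:3,:3]
    return f,p["cx"],p["cy"],p["eye"],R.from_euler("xyz",p["attitude"]).as_matrix()
def px2w(c,uv,z):
    f,cx,cy,e,M=c; d=M@np.array([(uv[0]-cx)/f,-(uv[1]-cy)/f,-1]); return e+d*(z-e[2])/d[2]
def w2px(c,P):
    f,cx,cy,e,M=c; q=M.T@(np.array(P)-e); return np.array([cx-f*q[0]/q[2],cy+f*q[1]/q[2]])
def totool(P,s=None):
    "horizontal world point -> tool dp from current pose"
    s=s or read_state(); return R.from_euler("xyz",s["eef_rot"]).as_matrix().T@(np.array(P)-s["eef_pos"])
E
python3 - <<'E'
from h import *
c=cam("top"); im=cv2.imread("pics/top0.png"); hsv=cv2.cvtColor(im,cv2.COLOR_BGR2HSV)
g=im.max(2)
def blob(cx,cy,mask,z,name):
    n,l,st,ce=cv2.connectedComponentsWithStats(mask.astype(np.uint8),connectivity=4)
    u,v=110+cx/2.85,100+cy/2.85; k=l[int(round(v)),int(round(u))]
    p=px2w(c,ce[k],z); print(name,k,st[k],ce[k].round(1),p.round(1),"reach",np.hypot(*p[:2]).round()); return p
m=[blob(x,y,g<90,114,f"mark{i+1}") for i,(x,y) in enumerate([(472,135),(542,131),(611,127),(681,123)])]
print([np.linalg.norm(m[i+1]-m[i]).round(1) for i in range(3)],np.degrees(np.arctan2(m[0][0]-m[3][0],m[0][1]-m[3][1])))
blob(283,303,g<90,183,"large");blob(378,285,g<90,154,"small");blob(487,315,g<90,200,"bottle")
blob(572,297,(hsv[...,1]>80),142,"smallest")
print("pin top",px2w(c,(110+728/2.85,100+113/2.85),162), "left pin",px2w(c,(110+435/2.85,100+137/2.85),124))
E
```

```text
mark1 408 [268 141  15  14 169] [275.1 147.4] [636.7  14.7 114. ] reach 637.0
mark2 407 [293 139  14  15 165] [299.5 145.9] [639.6 -55.1 114. ] reach 642.0
mark3 406 [317 138  15  14 167] [324.  144.5] [ 642.4 -125.1  114. ] reach 654.0
mark4 405 [341 136  16  15 176] [348.5 143.1] [ 645.1 -195.3  114. ] reach 674.0
[np.float64(69.9), np.float64(70.0), np.float64(70.3)] -2.2789449590506754
large 437 [198 197  21  19 323] [208.3 206.1] [471.  200.7 183. ] reach 512.0
small 431 [235 192  16  16 201] [242.3 199.5] [488.2 109.7 154. ] reach 500.0
bottle 446 [278 208   6   5  25] [280.6 210. ] [456.5   6.9 200. ] reach 457.0
smallest 108 [303 198  15  13 149] [310.1 203.9] [472.7 -78.3 142. ] reach 479.0
pin top [ 646.62023784 -233.11049014  162.        ] left pin [633.89455994  50.41620457 124.        ]
```

>>> carry_out(deltas=[{"dp": [0, 0, -42], "roll": -7, "gripper": 1}, {"dp": [0, 0, -84], "roll": -14, "gripper": 1}, {"dp": [10, -10, -120], "roll": -21, "gripper": 1}, {"dp": [424, -379, -148], "roll": -69.4, "gripper": 1}, {"dp": [424, -379, -148], "roll": -69.4, "gripper": 1}, {"dp": [424, -379, -148], "roll": -69.4, "gripper": 1}, {"dp": [424, -379, -148], "roll": -69.4, "gripper": 1}, {"dp": [424, -379, -148], "roll": -69.4, "gripper": 1}, {"dp": [424, -379, -148], "roll": -69.4, "gripper": 1}, {"dp": [424, -379, -148], "roll": -69.4, "gripper": 1}, {"dp": [424, -379, -148], "roll": -69.4, "gripper": 1}, {"dp": [424, -379, -148], "roll": -69.4, "gripper": 1}], newtons=20)

```text
clock: 1.7
eef_pos: [380.1, -153.6, 311.8]
eef_rot: [3.141, 0.0, 1.61]
wrist_force: [1.1, -1.3, 0.3]
finger_gap: 94.1
finger_force: 0.0
```

>>> carry_out(deltas=[{"dp": [140, 106, 0], "roll": 0, "gripper": 1}, {"dp": [140, 106, 0], "roll": 0, "gripper": 1}, {"dp": [140, 106, 0], "roll": 0, "gripper": 1}, {"dp": [140, 106, 0], "roll": 0, "gripper": 1}, {"dp": [140, 106, 0], "roll": 0, "gripper": 1}, {"dp": [140, 106, 0], "roll": 0, "gripper": 1}, {"dp": [140, 106, 0], "roll": 0, "gripper": 1}])

```text
clock: 2.28
eef_pos: [480.0, -11.7, 311.2]
eef_rot: [-3.141, 0.0, 1.611]
wrist_force: [-0.3, -0.3, -0.3]
finger_gap: 93.7
finger_force: 0.0
```

```bash
python3 - <<'E'
from h import *
s=read_state(); im=viewer.camera("wrist"); c=cam("wrist",s); print(s["eef_pos"],s["eef_rot"])
b=im[:,:,::-1].copy(); cv2.imwrite("pics/w1.png",b)
for n,P in dict(m1=(636.7,14.7,114),m2=(639.6,-55.1,114),m3=(642.4,-125.1,114),m4=(645,-195,114),L=(471,200.7,188),S=(488,109.7,158),B=(456.5,6.9,202),s=(472.7,-78.3,146)).items():
    q=w2px(c,P); print(n,q.round()); 
    if abs(q).max()<2000: cv2.drawMarker(b,tuple(int(t) for t in q),(0,255,0),0,10)
cv2.imwrite("pics/w1m.png",b)
E
```

```text
[479.96343399 -11.68375741 311.17928705] [-3.14107881e+00  1.45140073e-04  1.61104212e+00]
m1 [366. 153.]
m2 [361. 201.]
m3 [357. 245.]
m4 [353. 286.]
L [252. -34.]
S [264.  71.]
B [232. 164.]
s [245. 219.]
```

View pics/w1m.png

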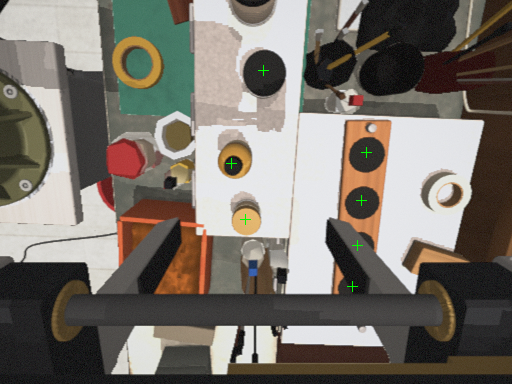

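The wrist view agrees with the top-camera estimates: cap (231,163), gold lid (245,219), small lid (264,73), mark_1 (366,155) and mark_2 (361,203). I'll refine with centroids.

```bash
python3 - <<'E'
from h import *
s=read_state(); c=cam("wrist",s); im=cv2.imread("pics/w1.png"); hsv=cv2.cvtColor(im,cv2.COLOR_BGR2HSV)
def blob(uv,mask,z,name):
    n,l,st,ce=cv2.connectedComponentsWithStats(mask.astype(np.uint8),connectivity=4); k=l[uv[1],uv[0]]
    print(name,st[k],ce[k].round(1),px2w(c,ce[k],z).round(1))
g=im.max(2)
blob((366,155),g<75,114,"m1");blob((361,203),g<75,114,"m2");blob((264,73),g<75,155,"small");blob((232,162),g<75,200,"bottle")
blob((245,215),hsv[...,1]>70,143,"smallest")
E
```

```text
m1 [350 138  34  34 925] [366.4 154.3] [637.2  11.6 114. ]
m2 [345 187  34  32 819] [361.7 202.5] [640.2 -58.4 114. ]
small [ 244   50   41   46 1498] [264.   72.8] [488.6 107.  155. ]
bottle [225 156  17  19 258] [232.7 165.1] [457.3   4.6 200. ]
smallest [232 202  29  33 726] [245.9 219. ] [473.3 -79.7 143. ]
```

>>> carry_out(deltas=[{"dp": [17, -22, 30], "roll": 0, "gripper": 1}, {"dp": [17, -22, 70], "roll": 0, "gripper": 1}, {"dp": [17, -22, 110], "roll": 0, "gripper": 1}, {"dp": [17, -22, 150], "roll": 0, "gripper": 1}, {"dp": [17, -22, 180], "roll": 0, "gripper": 1}, {"dp": [17, -22, 196], "roll": 0, "gripper": 1}, {"dp": [17, -22, 196], "roll": 0, "gripper": 1}, {"dp": [17, -22, 196], "roll": 0, "gripper": -0.5}, {"dp": [17, -22, 196], "roll": 0, "gripper": -0.5}, {"dp": [17, -22, 196], "roll": 0, "gripper": -0.5}, {"dp": [17, -22, 196], "roll": 0, "gripper": -0.5}, {"dp": [17, -22, 196], "roll": 0, "gripper": -0.5}], newtons=20)

```text
clock: 3.33
eef_pos: [457.9, 4.5, 116.2]
eef_rot: [3.14, 0.0, 1.61]
wrist_force: [-0.1, 0.7, 0.3]
finger_gap: 64.1
finger_force: 0.0
```

>>> carry_out(deltas=[{"dp": [0, 0, 0], "roll": 0, "gripper": -0.5}, {"dp": [0, 0, 0], "roll": 0, "gripper": -0.5}, {"dp": [0, 0, 0], "roll": 0, "gripper": -0.5}, {"dp": [0, 0, 0], "roll": 0, "gripper": -0.5}, {"dp": [0, 0, 0], "roll": 0, "gripper": -0.5}])

```text
clock: 3.75
eef_pos: [457.5, 4.7, 115.4]
eef_rot: [-3.142, -0.0, 1.61]
wrist_force: [-0.8, -0.1, 1.0]
finger_gap: 40.8
finger_force: 20.0
```

>>> carry_out(deltas=[{"dp": [0, 0, -30], "roll": 0, "gripper": -0.5}, {"dp": [0, 0, -65], "roll": 0, "gripper": -0.5}, {"dp": [-10, 8, -95], "roll": 0, "gripper": -0.5}, {"dp": [-40, 34, -100], "roll": 0, "gripper": -0.5}, {"dp": [-70, 60, -100], "roll": 0, "gripper": -0.5}, {"dp": [-100, 86, -100], "roll": 0, "gripper": -0.5}, {"dp": [-130, 111, -100], "roll": 0, "gripper": -0.5}, {"dp": [-160, 137, -100], "roll": 0, "gripper": -0.5}, {"dp": [-190, 163, -100], "roll": 0, "gripper": -0.5}, {"dp": [-210, 180, -100], "roll": 0, "gripper": -0.5}, {"dp": [-210, 180, -100], "roll": 0, "gripper": -0.5}, {"dp": [-210, 180, -100], "roll": 0, "gripper": -0.5}])

```text
clock: 4.75
eef_pos: [645.7, -198.9, 213.6]
eef_rot: [-3.139, -0.001, 1.609]
wrist_force: [-0.3, 1.0, -1.2]
finger_gap: 40.9
finger_force: 20.0
```

```bash
python3 - <<'E'
from h import *
s=read_state(); im=viewer.camera("wrist"); c=cam("wrist",s); print(s["eef_pos"],s["finger_gap"],s["finger_force"])
b=im[:,:,::-1].copy(); cv2.imwrite("pics/w2.png",b)
for P in [(637.2,11.6,114),(640.2,-58.4,114),(643,-128.4,114),(645.8,-198.4,114)]: cv2.drawMarker(b,tuple(int(t) for t in w2px(c,P)),(0,255,0),0,10)
cv2.imwrite("pics/w2m.png",b)
E
```

```text
[ 645.66987515 -198.86106735  213.55908997] 40.91940756868907 19.955406702356413
```

View pics/w2m.png

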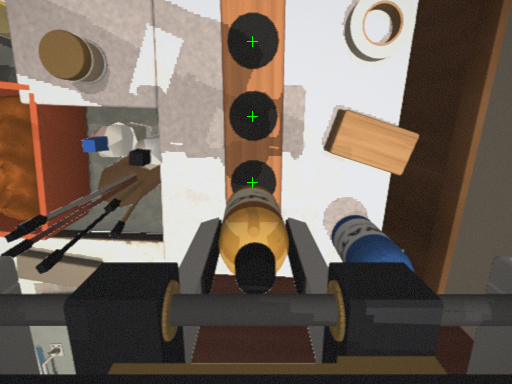

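The marks sit exactly where predicted. A blue bottle stands behind mark_4, so I'll check its clearance from the gripper body.

```bash
python3 - <<'E'
from h import *
c=cam("wrist"); t=cam("top")
print("base",px2w(c,(345,213),100))
for z in (130,160,190,220,250): print(z,px2w(c,(378,265),z).round(), px2w(t,(110+765/2.85,100),z).round())
cv2.imwrite("pics/tc2.png",cv2.resize(cv2.imread("pics/top0.png")[70:160,330:420],None,fx=5,fy=5,interpolation=cv2.INTER_CUBIC))
E
```

```text
base [ 754.89359507 -232.96891125  100.        ]
130 [ 789. -282.  130.] [ 764. -281.  130.]
160 [ 774. -266.  160.] [ 757. -273.  160.]
190 [ 759. -250.  190.] [ 750. -265.  190.]
220 [ 745. -234.  220.] [ 743. -258.  220.]
250 [ 730. -218.  250.] [ 736. -250.  250.]
```

View pics/tc2.png

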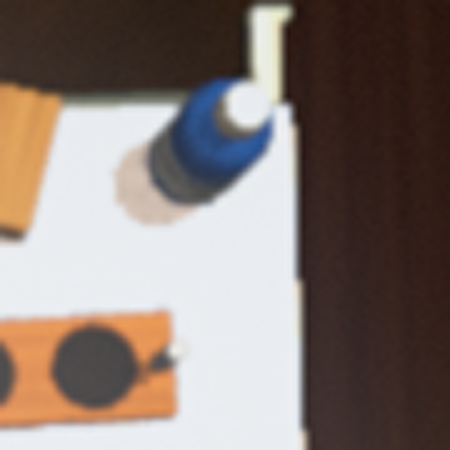

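The blue bottle is about (762,-254) with its top near z 225. It clears both the fingers and the gripper body, so I'll lower and release.

>>> carry_out(deltas=[{"dp": [0, 0, 30], "roll": 0, "gripper": -0.5}, {"dp": [0, 0, 60], "roll": 0, "gripper": -0.5}, {"dp": [0, 0, 76], "roll": 0, "gripper": -0.5}, {"dp": [0, 0, 83], "roll": 0, "gripper": -0.5}, {"dp": [0, 0, 86], "roll": 0, "gripper": -0.5}, {"dp": [0, 0, 86], "roll": 0, "gripper": -0.5}, {"dp": [0, 0, 86], "roll": 0, "gripper": 0.6}, {"dp": [0, 0, 86], "roll": 0, "gripper": 0.6}, {"dp": [0, 0, 86], "roll": 0, "gripper": 0.6}, {"dp": [0, 0, 86], "roll": 0, "gripper": 0.6}, {"dp": [0, 0, 86], "roll": 0, "gripper": 0.6}, {"dp": [0, 0, 86], "roll": 0, "gripper": 0.6}])

```text
clock: 5.8
eef_pos: [645.7, -198.2, 129.6]
eef_rot: [3.141, 0.0, 1.61]
wrist_force: [0.5, 0.4, 0.4]
finger_gap: 74.7
finger_force: 0.0
```

>>> carry_out(deltas=[{"dp": [0, 0, -40], "roll": 0, "gripper": 0.6}, {"dp": [0, 0, -80], "roll": 0, "gripper": 0.8}, {"dp": [0, 0, -120], "roll": 0, "gripper": 1}, {"dp": [33, -24, -140], "roll": 0, "gripper": 1}, {"dp": [66, -48, -160], "roll": 0, "gripper": 1}, {"dp": [99, -72, -170], "roll": 0, "gripper": 1}, {"dp": [132, -96, -180], "roll": 0, "gripper": 1}, {"dp": [165, -120, -180], "roll": 0, "gripper": 1}, {"dp": [204, -147, -180], "roll": 0, "gripper": 1}, {"dp": [245, -149, -180], "roll": 0, "gripper": 1}, {"dp": [285, -151, -180], "roll": 0, "gripper": 1}, {"dp": [325, -153, -180], "roll": 0, "gripper": 1}])

```text
clock: 6.8
eef_pos: [479.7, 114.9, 310.2]
eef_rot: [3.14, -0.0, 1.609]
wrist_force: [1.2, 0.7, -0.9]
finger_gap: 94.1
finger_force: 0.0
```

>>> carry_out(deltas=[{"dp": [40, -3, 0], "roll": 0, "gripper": 1}, {"dp": [78, -5, 0], "roll": 0, "gripper": 1}, {"dp": [78, -5, 0], "roll": 0, "gripper": 1}, {"dp": [78, -5, 0], "roll": 0, "gripper": 1}])

```text
clock: 7.13
eef_pos: [472.2, 192.5, 309.3]
eef_rot: [-3.141, 0.0, 1.613]
wrist_force: [-0.4, -0.5, -0.1]
finger_gap: 93.9
finger_force: 0.0
```

```bash
python3 - <<'E'
from h import *
s=read_state(); im=viewer.camera("wrist"); c=cam("wrist",s); print(s["eef_pos"],s["finger_gap"])
b=im[:,:,::-1].copy(); cv2.imwrite("pics/w3.png",b)
for P in [(637.2,11.6,114),(640.2,-58.4,114),(471,198,188),(488.5,107,158)]: q=w2px(c,P); print(q); cv2.drawMarker(b,tuple(int(t) for t in q),(0,255,0),0,10)
cv2.imwrite("pics/w3m.png",b)
E
```

```text
[472.20593694 192.49577445 309.26683756] 93.86262768752663
[353.08369772 285.71213482]
[349.30481499 323.79732988]
[251.55426795 174.11801527]
[261.96202773 237.0401175 ]
```

View pics/w3m.png

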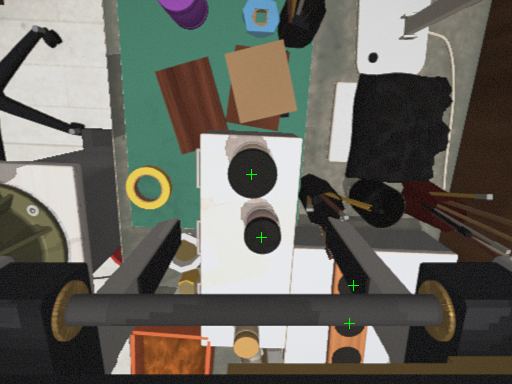

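The lids are at (252,174) and (262,237), as predicted. Brushes stick out near (305,180), close to the right finger's path, so I'll triangulate them.

```bash
python3 - <<'E'
from h import *
c=cam("wrist"); t=cam("top")
a=cv2.resize(cv2.imread("pics/w3.png")[160:270,280:400],None,fx=3.6,fy=3.6,interpolation=cv2.INTER_CUBIC)
b=cv2.resize(cv2.imread("pics/top0.png")[130:196,200:272],None,fx=5,fy=6,interpolation=cv2.INTER_CUBIC)
cv2.imwrite("pics/br.png",np.hstack([a,b]) if a.shape[0]==b.shape[0] else a)
print(a.shape,b.shape)
for uv in [(303,180),(330,228)]: print([px2w(c,uv,z).round() for z in (100,150,200,250)])
for uv in [(220.5,166.7),(226,153)]: print([px2w(t,uv,z).round() for z in (100,150,200,250)])
E
```

```text
(396, 432, 3) (396, 360, 3)
[array([547., 173., 100.]), array([538., 184., 150.]), array([529., 195., 200.]), array([520., 206., 250.])]
[array([595.,  99., 100.]), array([580., 119., 150.]), array([565., 139., 200.]), array([551., 159., 250.])]
[array([586., 172., 100.]), array([580., 169., 150.]), array([575., 165., 200.]), array([570., 161., 250.])]
[array([625., 156., 100.]), array([618., 153., 150.]), array([612., 150., 200.]), array([605., 147., 250.])]
```

View pics/br.png

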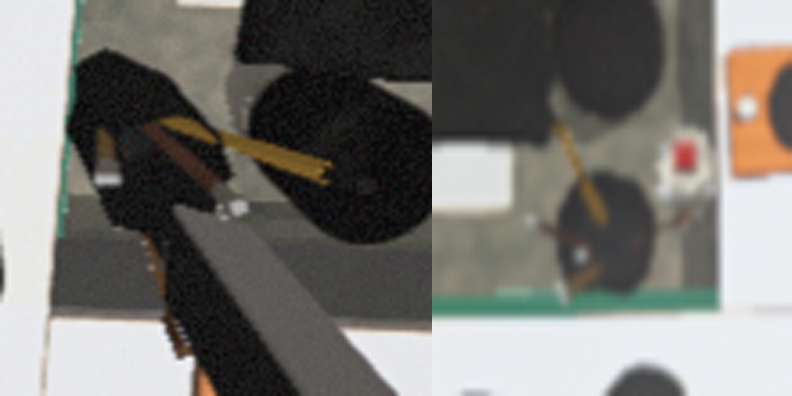

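The nearest brush tip is about (545,150) at z≈150, clear of both grasps. I'll grasp the large jar.

>>> carry_out(deltas=[{"dp": [6, -1, 35], "roll": 0, "gripper": 1}, {"dp": [6, -1, 75], "roll": 0, "gripper": 1}, {"dp": [6, -1, 115], "roll": 0, "gripper": 1}, {"dp": [6, -1, 150], "roll": 0, "gripper": 1}, {"dp": [6, -1, 180], "roll": 0, "gripper": 1}, {"dp": [6, -1, 190], "roll": 0, "gripper": 0.8}, {"dp": [6, -1, 190], "roll": 0, "gripper": 0}, {"dp": [6, -1, 190], "roll": 0, "gripper": 0}, {"dp": [6, -1, 190], "roll": 0, "gripper": 0}, {"dp": [6, -1, 190], "roll": 0, "gripper": 0}, {"dp": [6, -1, 190], "roll": 0, "gripper": 0}, {"dp": [6, -1, 190], "roll": 0, "gripper": 0}], newtons=30)

```text
clock: 8.18
eef_pos: [472.1, 197.2, 120.9]
eef_rot: [3.139, -0.001, 1.61]
wrist_force: [-1.5, -1.2, 6.9]
finger_gap: 58.3
finger_force: 30.0
```

>>> carry_out(deltas=[{"dp": [0, 0, 0], "roll": 0, "gripper": 0}, {"dp": [0, 0, 0], "roll": 0, "gripper": 0}])

```text
clock: 8.35
eef_pos: [472.1, 197.2, 120.8]
eef_rot: [3.139, -0.0, 1.61]
wrist_force: [-1.2, -0.8, 6.6]
finger_gap: 58.2
finger_force: 30.0
```

>>> carry_out(deltas=[{"dp": [0, 0, -30], "roll": 0, "gripper": 0}, {"dp": [0, 0, -68], "roll": 0, "gripper": 0}, {"dp": [-10, 0, -95], "roll": 0, "gripper": 0}, {"dp": [-45, 1, -100], "roll": 0, "gripper": 0}, {"dp": [-85, 2, -100], "roll": 0, "gripper": 0}, {"dp": [-125, 3, -100], "roll": 0, "gripper": 0}, {"dp": [-160, 8, -100], "roll": 0, "gripper": 0}, {"dp": [-189, 33, -100], "roll": 0, "gripper": 0}, {"dp": [-217, 60, -100], "roll": 0, "gripper": 0}, {"dp": [-247, 87, -100], "roll": 0, "gripper": 0}, {"dp": [-277, 112, -100], "roll": 0, "gripper": 0}, {"dp": [-305, 135, -100], "roll": 0, "gripper": 0}])

```text
clock: 9.35
eef_pos: [619.4, -104.3, 219.5]
eef_rot: [3.141, 0.0, 1.61]
wrist_force: [0.4, 1.1, -1.2]
finger_gap: 58.4
finger_force: 30.0
```

>>> carry_out(deltas=[{"dp": [-20, 16, 0], "roll": 0, "gripper": 0}, {"dp": [-28, 23, 0], "roll": 0, "gripper": 0}, {"dp": [-28, 23, 0], "roll": 0, "gripper": 0}, {"dp": [-28, 23, 0], "roll": 0, "gripper": 0}])

```text
clock: 9.68
eef_pos: [642.2, -129.4, 219.1]
eef_rot: [-3.141, -0.0, 1.61]
wrist_force: [0.2, 0.0, -2.1]
finger_gap: 58.4
finger_force: 30.0
```

```bash
python3 - <<'E'
from h import *
s=read_state(); im=viewer.camera("wrist"); c=cam("wrist",s); print(s["eef_pos"],s["finger_gap"])
b=im[:,:,::-1].copy(); cv2.imwrite("pics/w4.png",b)
for P in [(637.2,11.6,114),(640.2,-58.4,114),(643,-128.4,114),(645.8,-198.4,216)]: q=w2px(c,P); cv2.drawMarker(b,tuple(int(t) for t in q),(0,255,0),0,10)
q=w2px(c,(s["eef_pos"][0],s["eef_pos"][1],s["eef_pos"][2]-21+88)); cv2.drawMarker(b,tuple(int(t) for t in q),(0,0,255),0,10)
cv2.imwrite("pics/w4m.png",b)
E
```

```text
[ 642.1593041  -129.4449049   219.09420574] 58.38368332821921
```

View pics/w4m.png

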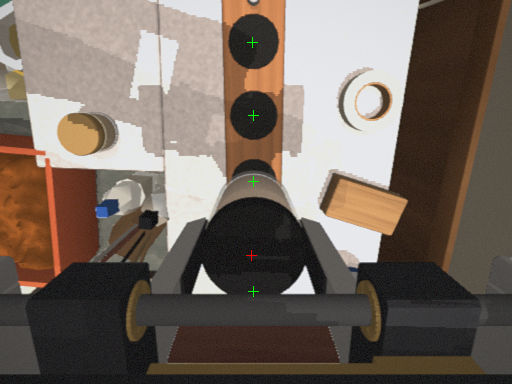

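The jar hangs over mark_3 with its lid near (254,247), within a few mm of centre. I'll lower and release.

>>> carry_out(deltas=[{"dp": [-1, 0, 30], "roll": 0, "gripper": 0}, {"dp": [-1, 0, 60], "roll": 0, "gripper": 0}, {"dp": [-1, 0, 75], "roll": 0, "gripper": 0}, {"dp": [-1, 0, 82], "roll": 0, "gripper": 0}, {"dp": [-1, 0, 85], "roll": 0, "gripper": 0}, {"dp": [-1, 0, 85], "roll": 0, "gripper": 0}, {"dp": [-1, 0, 85], "roll": 0, "gripper": 0}])

```text
clock: 10.32
eef_pos: [642.9, -130.3, 136.0]
eef_rot: [3.139, 0.001, 1.61]
wrist_force: [0.7, -0.4, -2.1]
finger_gap: 58.3
finger_force: 30.0
```

>>> carry_out(deltas=[{"dp": [0, 0, 0], "roll": 0, "gripper": 0.9}, {"dp": [0, 0, 0], "roll": 0, "gripper": 0.9}, {"dp": [0, 0, 0], "roll": 0, "gripper": 0.9}, {"dp": [0, 0, 0], "roll": 0, "gripper": 0.9}, {"dp": [0, 0, 0], "roll": 0, "gripper": 0.9}, {"dp": [0, 0, 0], "roll": 0, "gripper": 0.9}])

```text
clock: 10.82
eef_pos: [642.4, -130.6, 134.4]
eef_rot: [3.141, 0.0, 1.61]
wrist_force: [0.4, 0.2, -0.0]
finger_gap: 88.8
finger_force: 0.0
```

>>> carry_out(deltas=[{"dp": [0, 0, -40], "roll": 0, "gripper": 1}, {"dp": [0, 0, -80], "roll": 0, "gripper": 1}, {"dp": [0, 0, -115], "roll": 0, "gripper": 1}, {"dp": [30, -25, -130], "roll": 0, "gripper": 1}, {"dp": [60, -50, -130], "roll": 0, "gripper": 1}, {"dp": [90, -75, -130], "roll": 0, "gripper": 1}, {"dp": [120, -100, -130], "roll": 0, "gripper": 1}, {"dp": [150, -125, -130], "roll": 0, "gripper": 1}, {"dp": [180, -144, -130], "roll": 0, "gripper": 1}, {"dp": [215, -144, -130], "roll": 0, "gripper": 1}, {"dp": [244, -144, -130], "roll": 0, "gripper": 1}, {"dp": [244, -144, -130], "roll": 0, "gripper": 1}])

```text
clock: 11.82
eef_pos: [488.3, 111.4, 264.8]
eef_rot: [3.141, -0.001, 1.613]
wrist_force: [0.4, 0.1, -0.8]
finger_gap: 93.9
finger_force: 0.0
```

```bash
python3 - <<'E'
from h import *
s=read_state(); im=viewer.camera("wrist"); c=cam("wrist",s); print(s["eef_pos"])
b=im[:,:,::-1].copy(); cv2.imwrite("pics/w5.png",b)
g=b.max(2); q=w2px(c,(488.6,107,158)); print(q)
n,l,st,ce=cv2.connectedComponentsWithStats((g<75).astype(np.uint8),connectivity=4); k=l[int(q[1]),int(q[0])]; print(st[k],ce[k],px2w(c,ce[k],155))
E
```

```text
[488.26041613 111.37084867 264.78988919]
[252.40817343 185.61536028]
[ 231  162   44   45 1525] [252.47278689 183.93704918] [488.61761446 108.19638403 155.        ]
```

>>> carry_out(deltas=[{"dp": [0, 0, 35], "roll": 0, "gripper": 1}, {"dp": [0, 0, 75], "roll": 0, "gripper": 1}, {"dp": [0, 0, 115], "roll": 0, "gripper": 1}, {"dp": [0, 0, 145], "roll": 0, "gripper": 1}, {"dp": [0, 0, 159], "roll": 0, "gripper": 1}, {"dp": [0, 0, 159], "roll": 0, "gripper": 0}, {"dp": [0, 0, 159], "roll": 0, "gripper": -0.2}, {"dp": [0, 0, 159], "roll": 0, "gripper": -0.2}, {"dp": [0, 0, 159], "roll": 0, "gripper": -0.2}, {"dp": [0, 0, 159], "roll": 0, "gripper": -0.2}, {"dp": [0, 0, 159], "roll": 0, "gripper": -0.2}, {"dp": [0, 0, 159], "roll": 0, "gripper": -0.2}], newtons=25)

```text
clock: 12.87
eef_pos: [489.1, 107.6, 105.8]
eef_rot: [3.141, -0.0, 1.61]
wrist_force: [-1.3, 1.1, 1.2]
finger_gap: 50.8
finger_force: 0.5
```

>>> carry_out(deltas=[{"dp": [0, 0, 0], "roll": 0, "gripper": -0.2}, {"dp": [0, 0, 0], "roll": 0, "gripper": -0.2}, {"dp": [0, 0, 0], "roll": 0, "gripper": -0.2}])

```text
clock: 13.12
eef_pos: [489.1, 107.7, 105.8]
eef_rot: [3.141, -0.0, 1.61]
wrist_force: [-0.8, -0.3, 5.5]
finger_gap: 49.3
finger_force: 25.0
```

>>> carry_out(deltas=[{"dp": [0, 0, -30], "roll": 0, "gripper": -0.2}, {"dp": [0, 0, -65], "roll": 0, "gripper": -0.2}, {"dp": [-15, 3, -90], "roll": 0, "gripper": -0.2}, {"dp": [-45, 15, -100], "roll": 0, "gripper": -0.2}, {"dp": [-75, 36, -100], "roll": 0, "gripper": -0.2}, {"dp": [-103, 62, -100], "roll": 0, "gripper": -0.2}, {"dp": [-128, 90, -100], "roll": 0, "gripper": -0.2}, {"dp": [-150, 116, -100], "roll": 0, "gripper": -0.2}, {"dp": [-167, 136, -100], "roll": 0, "gripper": -0.2}, {"dp": [-172, 144, -100], "roll": 0, "gripper": -0.2}, {"dp": [-172, 144, -100], "roll": 0, "gripper": -0.2}, {"dp": [-172, 144, -100], "roll": 0, "gripper": -0.2}])

```text
clock: 14.12
eef_pos: [639.2, -58.5, 204.5]
eef_rot: [-3.14, -0.0, 1.61]
wrist_force: [0.4, -0.3, -1.7]
finger_gap: 49.0
finger_force: 25.0
```

```bash
python3 - <<'E'
from h import *
s=read_state(); im=viewer.camera("wrist"); c=cam("wrist",s); print(s["eef_pos"],s["finger_gap"])
b=im[:,:,::-1].copy()
for P in [(637.2,11.6,114),(640.2,-58.4,114),(642.7,-128.4,202),(645.8,-198.4,216)]: q=w2px(c,P); cv2.drawMarker(b,tuple(int(t) for t in q),(0,255,0),0,10)
cv2.imwrite("pics/w6m.png",b)
E
```

```text
[639.24652895 -58.49640095 204.46944773] 48.96613642391729
```

View pics/w6m.png

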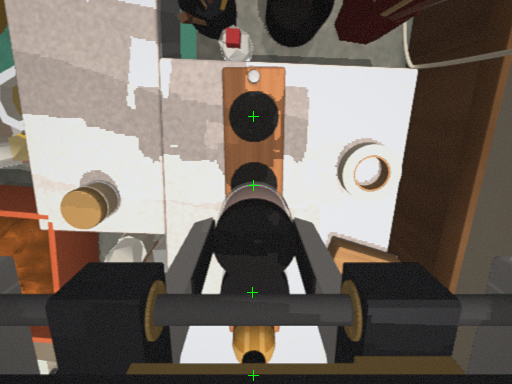

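The small jar is over mark_2, upright and aligned.

>>> carry_out(deltas=[{"dp": [0, 1, 30], "roll": 0, "gripper": -0.2}, {"dp": [0, 1, 60], "roll": 0, "gripper": -0.2}, {"dp": [0, 1, 75], "roll": 0, "gripper": -0.2}, {"dp": [0, 1, 82], "roll": 0, "gripper": -0.2}, {"dp": [0, 1, 85.5], "roll": 0, "gripper": -0.2}, {"dp": [0, 1, 85.5], "roll": 0, "gripper": -0.2}, {"dp": [0, 1, 85.5], "roll": 0, "gripper": -0.2}, {"dp": [0, 1, 85.5], "roll": 0, "gripper": -0.2}])

```text
clock: 14.83
eef_pos: [641.0, -58.5, 121.2]
eef_rot: [3.14, 0.0, 1.61]
wrist_force: [0.6, -0.6, -0.8]
finger_gap: 49.3
finger_force: 25.0
```

>>> carry_out(deltas=[{"dp": [0, 0, 0], "roll": 0, "gripper": 0.8}, {"dp": [0, 0, 0], "roll": 0, "gripper": 0.8}, {"dp": [0, 0, 0], "roll": 0, "gripper": 0.8}, {"dp": [0, 0, 0], "roll": 0, "gripper": 0.8}, {"dp": [0, 0, 0], "roll": 0, "gripper": 0.8}, {"dp": [0, 0, 0], "roll": 0, "gripper": 0.8}])

```text
clock: 15.33
eef_pos: [640.6, -58.6, 119.9]
eef_rot: [3.142, -0.0, 1.61]
wrist_force: [-0.2, 0.0, 0.4]
finger_gap: 83.9
finger_force: 0.0
```

>>> carry_out(deltas=[{"dp": [0, 0, -40], "roll": 0, "gripper": 1}, {"dp": [0, 0, -80], "roll": 0, "gripper": 1}, {"dp": [0, 0, -115], "roll": 0, "gripper": 1}, {"dp": [0, -30, -130], "roll": 0, "gripper": 1}, {"dp": [0, -65, -130], "roll": 0, "gripper": 1}, {"dp": [-5, -100, -130], "roll": 0, "gripper": 1}, {"dp": [-10, -135, -130], "roll": 0, "gripper": 1}, {"dp": [-14, -160, -130], "roll": 0, "gripper": 1}, {"dp": [-14, -168, -130], "roll": 0, "gripper": 1}, {"dp": [-14, -168, -130], "roll": 0, "gripper": 1}, {"dp": [-14, -168, -130], "roll": 0, "gripper": 1}])

```text
clock: 16.25
eef_pos: [473.9, -79.1, 250.3]
eef_rot: [3.141, 0.0, 1.61]
wrist_force: [-0.3, 0.4, 0.8]
finger_gap: 93.8
finger_force: 0.0
```

```bash
python3 - <<'E'
from h import *
s=read_state(); im=viewer.camera("wrist"); c=cam("wrist",s); print(s["eef_pos"])
b=im[:,:,::-1].copy(); cv2.imwrite("pics/w7.png",b); hsv=cv2.cvtColor(b,cv2.COLOR_BGR2HSV)
q=w2px(c,(473.3,-79.7,146)); print(q)
n,l,st,ce=cv2.connectedComponentsWithStats((hsv[...,1]>70).astype(np.uint8),connectivity=4); k=l[int(q[1]),int(q[0])]; print(st[k],ce[k],px2w(c,ce[k],143))
E
```

```text
[473.86541406 -79.14038488 250.25099904]
[251.71981338 182.69308891]
[ 234  165   36   37 1045] [251.76650718 182.98851675] [473.38229761 -80.75442175 143.        ]
```

>>> carry_out(deltas=[{"dp": [-1, 0, 35], "roll": 0, "gripper": 1}, {"dp": [-1, 0, 75], "roll": 0, "gripper": 1}, {"dp": [-1, 0, 110], "roll": 0, "gripper": 1}, {"dp": [-1, 0, 135], "roll": 0, "gripper": 1}, {"dp": [-1, 0, 146], "roll": 0, "gripper": 0.8}, {"dp": [-1, 0, 146], "roll": 0, "gripper": 0}, {"dp": [-1, 0, 146], "roll": 0, "gripper": -0.4}, {"dp": [-1, 0, 146], "roll": 0, "gripper": -0.4}, {"dp": [-1, 0, 146], "roll": 0, "gripper": -0.4}, {"dp": [-1, 0, 146], "roll": 0, "gripper": -0.4}, {"dp": [-1, 0, 146], "roll": 0, "gripper": -0.4}, {"dp": [-1, 0, 146], "roll": 0, "gripper": -0.4}], newtons=20)

```text
clock: 17.3
eef_pos: [473.5, -80.2, 104.3]
eef_rot: [3.141, 0.0, 1.61]
wrist_force: [0.4, -0.6, 1.1]
finger_gap: 43.9
finger_force: 0.0
```

>>> carry_out(deltas=[{"dp": [0, 0, 0], "roll": 0, "gripper": -0.4}, {"dp": [0, 0, 0], "roll": 0, "gripper": -0.4}, {"dp": [0, 0, 0], "roll": 0, "gripper": -0.4}, {"dp": [0, 0, 0], "roll": 0, "gripper": -0.4}])

```text
clock: 17.63
eef_pos: [473.4, -80.2, 104.0]
eef_rot: [3.141, 0.0, 1.61]
wrist_force: [-0.6, 0.2, 2.1]
finger_gap: 37.0
finger_force: 19.5
```

>>> carry_out(deltas=[{"dp": [0, 0, -30], "roll": 0, "gripper": -0.4}, {"dp": [0, 0, -65], "roll": 0, "gripper": -0.4}, {"dp": [10, 8, -90], "roll": 0, "gripper": -0.4}, {"dp": [25, 36, -100], "roll": 0, "gripper": -0.4}, {"dp": [42, 68, -100], "roll": 0, "gripper": -0.4}, {"dp": [58, 102, -100], "roll": 0, "gripper": -0.4}, {"dp": [72, 135, -100], "roll": 0, "gripper": -0.4}, {"dp": [82, 158, -100], "roll": 0, "gripper": -0.4}, {"dp": [85, 167.5, -100], "roll": 0, "gripper": -0.4}, {"dp": [85, 167.5, -100], "roll": 0, "gripper": -0.4}, {"dp": [85, 167.5, -100], "roll": 0, "gripper": -0.4}])

```text
clock: 18.55
eef_pos: [637.0, 11.4, 203.1]
eef_rot: [-3.14, 0.0, 1.61]
wrist_force: [-0.4, -1.0, -0.9]
finger_gap: 36.5
finger_force: 19.2
```

```bash
python3 - <<'E'
from h import *
s=read_state(); im=viewer.camera("wrist"); c=cam("wrist",s); print(s["eef_pos"],s["finger_gap"])
b=im[:,:,::-1].copy()
for P in [(637.2,11.6,114),(640.2,-58.4,172),(642.7,-128.4,202),(645.8,-198.4,216)]: q=w2px(c,P); cv2.drawMarker(b,tuple(int(t) for t in q),(0,255,0),0,10)
e=s["eef_pos"]; q=w2px(c,(e[0],e[1],e[2]+42)); cv2.drawMarker(b,tuple(int(t) for t in q),(0,0,255),0,10)
cv2.imwrite("pics/w8m.png",b)
E
```

```text
[636.98730749  11.36578222 203.08077496] 36.48308290983766
```

View pics/w8m.png

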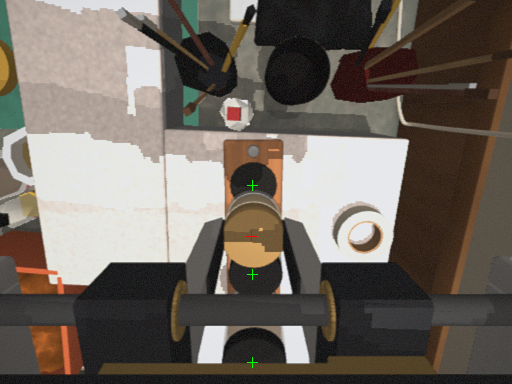

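The smallest jar is held upright over mark_1. The row behind it is visible at (255,275) and (255,355).

>>> carry_out(deltas=[{"dp": [0, 0, 30], "roll": 0, "gripper": -0.4}, {"dp": [0, 0, 60], "roll": 0, "gripper": -0.4}, {"dp": [0, 0, 75], "roll": 0, "gripper": -0.4}, {"dp": [0, 0, 82], "roll": 0, "gripper": -0.4}, {"dp": [0, 0, 85.5], "roll": 0, "gripper": -0.4}, {"dp": [0, 0, 85.5], "roll": 0, "gripper": -0.4}, {"dp": [0, 0, 85.5], "roll": 0, "gripper": -0.4}, {"dp": [0, 0, 85.5], "roll": 0, "gripper": -0.4}])

```text
clock: 19.27
eef_pos: [637.8, 11.3, 119.8]
eef_rot: [3.139, 0.0, 1.61]
wrist_force: [0.4, -0.6, -1.2]
finger_gap: 36.6
finger_force: 19.2
```

>>> carry_out(deltas=[{"dp": [0, 0, 0], "roll": 0, "gripper": 0.6}, {"dp": [0, 0, 0], "roll": 0, "gripper": 0.6}, {"dp": [0, 0, 0], "roll": 0, "gripper": 0.6}, {"dp": [0, 0, 0], "roll": 0, "gripper": 0.6}, {"dp": [0, 0, 0], "roll": 0, "gripper": 0.6}, {"dp": [0, 0, 0], "roll": 0, "gripper": 0.6}, {"dp": [0, 0, -20], "roll": 0, "gripper": 0.6}, {"dp": [0, 0, -55], "roll": 0, "gripper": 0.6}, {"dp": [0, 0, -95], "roll": 0, "gripper": 0.6}, {"dp": [0, 0, -135], "roll": 0, "gripper": 0.6}, {"dp": [0, 0, -170], "roll": 0, "gripper": 0.6}, {"dp": [0, 0, -190], "roll": 0, "gripper": 0.6}])

```text
clock: 20.27
eef_pos: [637.7, 11.4, 313.2]
eef_rot: [3.136, 0.0, 1.61]
wrist_force: [0.1, -0.3, 0.0]
finger_gap: 75.5
finger_force: 0.0
```

>>> carry_out(deltas=[{"dp": [0, -40, 0], "roll": 0, "gripper": 1}, {"dp": [0, -80, 0], "roll": 0, "gripper": 1}, {"dp": [0, -120, 0], "roll": 0, "gripper": 1}, {"dp": [0, -160, 0], "roll": 0, "gripper": 1}, {"dp": [0, -200, 0], "roll": 0, "gripper": 1}, {"dp": [0, -220, 0], "roll": 0, "gripper": 1}, {"dp": [0, -220, 0], "roll": 0, "gripper": 1}, {"dp": [0, -220, 0], "roll": 0, "gripper": 1}])

```text
clock: 20.93
eef_pos: [417.3, 2.7, 309.2]
eef_rot: [3.139, 0.0, 1.61]
wrist_force: [0.2, 0.6, 0.3]
finger_gap: 93.8
finger_force: 0.0
```

```bash
python3 - <<'E'
from h import *
print(read_state()["eef_pos"])
im=viewer.camera("top")[:,:,::-1].copy(); c=cam("top")
for P in [(636.7,14.7,160),(639.6,-55.1,172),(642.4,-125.1,202),(645.1,-195.3,216)]: print(w2px(c,P).round(1))
a=cv2.resize(im[115:175,250:380],None,fx=6,fy=6,interpolation=cv2.INTER_CUBIC)
for P in [(636.7,14.7,160),(639.6,-55.1,172),(642.4,-125.1,202),(645.1,-195.3,216)]:
    q=(w2px(c,P)-[250,115]+.5)*6; cv2.drawMarker(a,tuple(int(t) for t in q),(0,255,0),0,12)
cv2.imwrite("pics/tf.png",a)
E
```

```text
[417.30187459   2.7112946  309.181109  ]
[275.7 145. ]
[301.3 142.8]
[328.5 139.6]
[355.7 137.3]
```

View pics/tf.png

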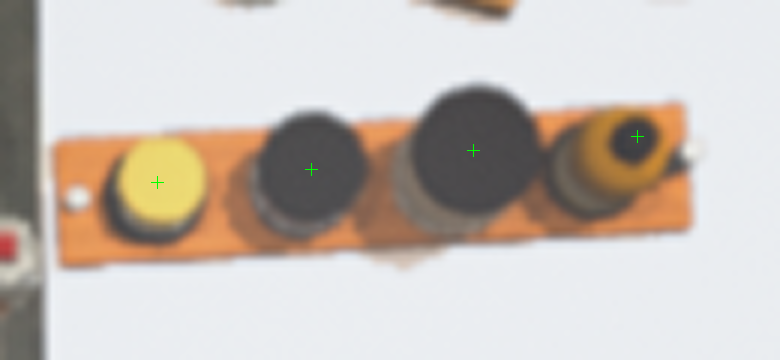

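All four stand upright on their marks in the right order, within about 3 mm of the predicted lid centres.

```bash
python3 -c "
from cell import manip
print(manip.sign_off())"
```

```text
the job is handed in; nothing more can be done
None
```

The job is handed in at about 21 s of the 90 s: the bottle is on mark_4 by the tall pin, then the large, small and smallest jars on marks 3, 2 and 1. In the last top view all four were upright and within about 3 mm of their marks; the sign-off gave no verdict.

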